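# Pack the model-car order and ring for the customer

### The job

Make up the customer's order at the model-car stall. First take the cream-and-blue toy car out of the tray and park it on its wheels in the middle of the wooden plinth, lengthwise along it; then lay every red, blue or yellow window box that stands on the table flat in the tray, one to a pocket, fully down on the pocket floor with its window face up. Last, press the desk bell's plunger right down to its stop to call the customer and let it come up again, leaving the other goods on the table where they are.

Things in the scene. Friction and masses are not known exactly. Their poses are not given: they have to be found in the camera images.
- box_red: Red model-car window box, rigid, 44 x 56 x 100 mm, about 0.12 kg (may be absent: None). Origin at the centre of the 44 x 56 end on which it stands at the start; own z runs along the 100 mm length to the other end, own y along the 56 mm width, own x along the 44 mm thickness. +x is the window face (dark window, yellow car, white frame wrapping 10 mm onto sides and ends), -x the back (brown card)
- box_blue: Blue model-car window box, rigid, 44 x 56 x 100 mm, about 0.12 kg (may be absent: None). Origin at the centre of the 44 x 56 end on which it stands at the start; own z runs along the 100 mm length to the other end, own y along the 56 mm width, own x along the 44 mm thickness. +x is the window face (dark window, white car, white frame wrapping 10 mm onto sides and ends), -x the back (brown card)
- box_yellow: Yellow model-car window box, rigid, 44 x 56 x 100 mm, about 0.12 kg (may be absent: None). Origin at the centre of the 44 x 56 end on which it stands at the start; own z runs along the 100 mm length to the other end, own y along the 56 mm width, own x along the 44 mm thickness. +x is the window face (dark window, green car, white frame wrapping 10 mm onto sides and ends), -x the back (brown card)
- box_red_mid (a point): centre of the red window box's volume (its axes are those of the box)
- box_blue_mid (a point): centre of the blue window box's volume (its axes are those of the box)
- box_yellow_mid (a point): centre of the yellow window box's volume (its axes are those of the box)
- car: cream-and-blue die-cast toy car, 44 wide x 100 long x 38 mm high, about 0.18 kg; origin on the ground under its middle; own z up, own y along its length (nose to -y). Its straight sides, 6 to 26 mm above the origin, can be pinched across the width; the cabin above is 36 mm wide. It starts on its wheels in the tray's middle pocket
- tray: fixed grey tray, 312 (own x) x 132 (own y), floor 8 mm high; origin under its centre on the table, own z up. Three pockets 100 mm apart along own x, each 64 (own x) x 108 mm (own y), for a box lying with its length along own y. Black fences rise 12 mm above the floor: full walls at the own-y ends, only 20 mm stubs at the corners of the long sides, open between for fingers
- pocket0 (a point): centre of the tray's pocket 0 at its floor, 8 mm above the table (axes those of the tray; pocket0 is at own x = -100 mm, pocket1 at 0, pocket2 at +100 mm)
- pocket1 (a point): centre of the tray's pocket 1 at its floor, 8 mm above the table (axes those of the tray; pocket0 is at own x = -100 mm, pocket1 at 0, pocket2 at +100 mm)
- pocket2 (a point): centre of the tray's pocket 2 at its floor, 8 mm above the table (axes those of the tray; pocket0 is at own x = -100 mm, pocket1 at 0, pocket2 at +100 mm)
- plinth: fixed dark wooden display plinth, 130 (own x) x 190 (own y) x 12 mm high, flat top; origin under its centre on the table, own z up
- bell (a joint): travel of the desk bell's plunger in m: 0 up, 0.008 at its stop (grows as it is pressed down); spring, about 1.4 N at the start and 5 N at the stop, returns by itself
- bell_top (a point): top centre of the bell's brass plunger button, 24 mm wide, 67 mm above the table when up; it stands 22 mm clear of the steel dome (dome 76 mm wide, on an 84 mm round black base, fixed); it is pressed straight down
- truck: bystander, to be left alone: red toy car 51 x 115 x 44 mm; origin at the centre of its underside
- hubcap: bystander, to be left alone: steel hubcap, 170 mm wide, 30 mm high; origin at the centre of its underside
- coffee_cup: bystander, to be left alone: paper coffee cup 80 mm wide, 95 mm high; origin at the centre of its underside
- price_stand: bystander, to be left alone: upright blank price card on a clear foot, 60 x 100 x 82 mm; origin at the centre of its underside

How it is judged:
By the outcome, as a careful person would: the job done as asked, in the order asked, and still so for the second after the job is handed in, with the robot touching nothing.
Of box_red, box_blue, box_yellow only 2 to 3 are there at a start; the rules pass over those that are not, and their reading is None.
At some moment in a run one of car, box_red, box_blue, box_yellow may be knocked a few centimetres aside while the robot is not near it.
It also fails if it takes over 210 s, if anything falls off the work surface, if the arm or the gripper's body presses on something with over 40 N, if the wrist force passes 120 N, or if a joint passes its speed limit or range.

### The arm

A 6-joint arm with a two-finger parallel gripper is mounted at the origin on the work surface. World frame = base frame: x ahead of the robot, y to its left, z up, the work surface at z = 0. Lengths are in m, angles in degrees, forces in N, time in s.
With the tool pointing down it reaches from about 0.425 to 0.95 m from the base axis. Payload 14.7 kg.
Tool frame: the origin (TCP) lies midway between the tips of the shut fingers; the grasp point (between the pads) lies 19 mm behind it; z points along the fingers, x is the direction in which the jaws open and shut, and the axes are right-handed (so a half turn about z gives the same grasp; the last joint's range is limited). The gripper opens to 85 mm and grips with 20 to 120 N. Pads are 22 mm wide; open, the fingers measure 114 mm over their backs; the gripper's body (76 mm by 85 mm) begins 54 mm behind the grasp point. The pads swing forward as they close: fully open they stand 13 mm farther back than shut.
Start: joints at [68.95, 27.513, 91.461, -0, 61.026, -2.67], TCP at [0.205, 0.617, 0.231] pointing down, gripper open.
Joint ranges: [-157.49, 157.49], [-46.99, 117.5], [13.45, 153.17], [-89.5, 269.5], [5.16, 153.95], [-167.48, 167.48]. Speed limits (degrees/s): [108.29, 108.29, 136.94, 172.46, 172.46, 172.46].

### API

Orientations are given as a 3x3 rotation matrix whose columns are the frame's x, y, z axes.
In Python, from station import telemetry, cams, finish_job, look_for, cut_out gives the robot as it stands.
- The arm moves only by the tool carry_out, never from a script. Its argument "series" is a list of rows, each a list of 3 entries, a list of its own where there are three numbers: the shift along the tool's x, y, z in mm, then the turn about the tool's z in degrees, then the closure, from 0 (fully open) to 1 (shut). In form: [[[x, y, z], turn, grip], ...]. A call has 1 to 10 rows; each row is the pose to reach, as a shift and turn from the pose commanded when the call began, along the tool's axes at that moment; what a row does not reach only later rows make up. A row lasts 1/10 s, in which the tool goes at most 50 mm and 8.59 degrees, less where a joint would pass 70% of its speed; a pose out of reach is approached as far as the arm can. A call with a gripper value outside its range is refused whole. The fingers move at their own pace and stop on an object; the grip force is fixed at half the most. Time passes only in rows, so rows that repeat a pose let the fingers close. It gives the time, the measured TCP pose, the force and the opening at its end, in the units of the state.
- telemetry.get_obs(): the state, without advancing time (a new reading comes with each control period).
- cams.get_image(name): name is "scene" or "top" or "wrist"; returns (picture, depth): 384x512x3 uint8, red, green, blue; 384x512 float32, m along the optical axis (not along the pixel's ray), 0 where there is no reading.
- cams.camera_info(name): a dict with "camera_matrix" (3x3 intrinsics, pixels), "pose" (4x4, takes a point from camera to world coordinates); the wrist camera has in their place "mount" (4x4, takes a point from camera to tool coordinates, whose origin is the TCP and whose axes are the tool frame's). Camera axes: x right, y down, z forward; pixel columns grow to the right and rows downward; lengths in m; the calibration is good to about 2 mm. The wrist camera is an equidistant fisheye: a pixel r from the principal point sees the ray r / f radians off the axis. A picture is of the moment at which its call begins: read the wrist's pose just before it. camera_info takes no time and is no camera call.
- finish_job(): hands the job in, once; it reports no verdict.
Trained networks look in the newest picture that a camera, given by its name, has taken for a name from the list of things; names that differ only in an ending like _2 or _b are one class to them, and where a whole thing is asked for, a point or a joint stands for the part that bears it (a point fixed in the world has none). Each returns a list of dicts, best first, with "score" (0 to 1); they miss things now and then, are a little off and sometimes report something else, mostly with a low value. They report only what shows in the picture. A call takes as long as a camera call.
- look_for(thing, camera): "position" ([x, y, z] in m, in the coordinates of the camera as it stood for that picture, good to about 4 mm: the middle of the surface that is visible of it).
- cut_out(thing, camera): "pixels" (384x512 bool, what is visible of it).
The state is a dict: "t": time; "joint_pos": joint angles; "joint_velocities": joint speeds; "effort": joint torques, N m; "tool_pos": TCP position; "eef_rot": TCP orientation; "force": force on the tool from outside, world axes, zero at the start; "torque": the same for the moment, N m; "finger_gap": opening from 0.0 (shut) to 1.0 (fully open).
Only numpy, scipy, OpenCV 4.12 (cv2) and the standard library are available. Lean on these libraries where they do the work, as an engineer would, in place of code of your own. Each camera call takes 0.05 s, during which the arm holds its last target. There are 200 camera calls.

## Working session

There is one attempt and no reset: what is moved stays moved. The work goes in short steps, Python scripts to look and compute and a tool call to move; the robot and the scene stay as the last step left them, time stands still between calls to the robot, and variables do not carry over. Pictures are saved under pics/ and viewed, on a budget of 14 in all, crops included, one or two more only if the job needs it, and the job is handed in when it is done.

Besides the shell and the picture viewer there is one more tool, called after "Request:" as name(argument=value, ...) on one line, values as JSON. carry_out: Moves the arm, as the interface text tells. Its arguments: {"type":"object","properties":{"series":{"type":"array","items":{"type":"array"}}},"required":["series"]}

```bash
ls; mkdir -p pics; cat > h.py <<'E'
import numpy as np, cv2
from station import telemetry, cams, finish_job, look_for, cut_out
def shot(n,save=None):
    o=telemetry.get_obs(); im,d=cams.get_image(n)
    if save: cv2.imwrite('pics/'+save,im[:,:,::-1])
    return im,d,o
def pose(n,o=None):
    i=cams.camera_info(n)
    if n!='wrist': return np.array(i['pose'])
    T=np.eye(4);T[:3,:3]=o['eef_rot'];T[:3,3]=o['tool_pos'];return T@np.array(i['mount'])
def cloud(n,d,o=None):
    K=np.array(cams.camera_info(n)['camera_matrix']);v,u=np.mgrid[:d.shape[0],:d.shape[1]]
    x=(u-K[0,2])/K[0,0];y=(v-K[1,2])/K[1,1]
    if n=='wrist':
        r=np.hypot(x,y)+1e-9;s=np.tan(np.minimum(r,1.5))/r;x=x*s;y=y*s
    P=np.stack([x*d,y*d,d],-1);T=pose(n,o);W=P@T[:3,:3].T+T[:3,3];W[d<=0]=np.nan;return W
E
python3 - <<'E'
from h import *
for n in ('scene','top'):
    im,d,o=shot(n,n+'0.png'); T=pose(n); print(n,T[:3,3].round(2),T[:3,2].round(2)); W=cloud(n,d)
    for t in ['box_red','box_blue','box_yellow','car','tray','plinth','bell','truck','hubcap','coffee_cup','price_stand']:
        r=look_for(t,n); c=cut_out(t,n)
        print(t,[(round(q['score'],2),(T[:3,:3]@q['position']+T[:3,3]).round(3)) for q in r[:2]])
        if c:
            p=W[c[0]['pixels']];p=p[~np.isnan(p[:,0])]
            if len(p): print('   ',len(p),np.percentile(p,3,0).round(3),np.percentile(p,97,0).round(3))
print(o['t'],cams.camera_info('wrist'))
E
```

```text
pics
scene [ 1.42 -0.38  0.79] [-0.73  0.3  -0.62]
box_red [(0.64, array([0.454, 0.149, 0.063]))]
    665 [0.42  0.132 0.007] [0.47  0.188 0.102]
box_blue [(0.72, array([0.526, 0.365, 0.068]))]
    693 [ 0.398  0.351 -0.001] [0.532 0.44  0.102]
box_yellow [(0.62, array([0.626, 0.184, 0.067])), (0.31, array([0.336, 0.392, 0.068]))]
    805 [0.59  0.167 0.004] [0.643 0.22  0.102]
car [(0.74, array([ 0.584, -0.231,  0.037]))]
    622 [ 0.549 -0.278  0.013] [ 0.596 -0.184  0.048]
tray [(0.57, array([ 0.615, -0.229,  0.008]))]
    3230 [ 0.429 -0.291  0.005] [ 0.723 -0.164  0.022]
plinth [(0.92, array([ 0.5  , -0.018,  0.011])), (0.44, array([0.33 , 0.389, 0.071]))]
    1726 [ 0.428 -0.106  0.006] [0.551 0.073 0.016]
bell []
    47 [0.618 0.03  0.049] [0.635 0.049 0.069]
truck [(0.64, array([0.819, 0.   , 0.016])), (0.57, array([0.786, 0.222, 0.034]))]
    738 [0.738 0.18  0.001] [0.811 0.29  0.046]
hubcap [(0.9, array([0.822, 0.001, 0.017]))]
    2639 [ 0.734 -0.07   0.003] [0.876 0.076 0.029]
coffee_cup [(0.93, array([0.333, 0.389, 0.071]))]
    581 [0.28  0.363 0.009] [0.355 0.435 0.09
[... 1265 characters left out ...]
.001] [0.348 0.442 0.096]
price_stand [(0.66, array([ 0.612, -0.455,  0.011])), (0.65, array([0.314, 0.417, 0.046]))]
    471 [ 0.571 -0.503 -0.002] [ 0.655 -0.41   0.084]
1.15 {'camera_matrix': array([[297.31863964,   0.        , 258.41762399],
       [  0.        , 297.31863964, 191.46176546],
       [  0.        ,   0.        ,   1.        ]]), 'mount': array([[ 9.99999829e-01,  4.17713491e-04, -4.08993905e-04,
        -1.84417501e-04],
       [-2.76713934e-04,  9.54484221e-01,  2.98261288e-01,
        -7.59744287e-02],
       [ 5.14965993e-04, -2.98261124e-01,  9.54484173e-01,
        -1.41790284e-01],
       [ 0.00000000e+00,  0.00000000e+00,  0.00000000e+00,
         1.00000000e+00]])}
```

```bash
python3 -c "
import cv2,numpy as np
a=cv2.imread('pics/scene0.png');b=cv2.imread('pics/top0.png')
cv2.imwrite('pics/s1.png',cv2.resize(a,(800,600)))
cv2.imwrite('pics/t1.png',cv2.resize(b,(800,600)))"
```

```text
(no output)
```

View pics/s1.png

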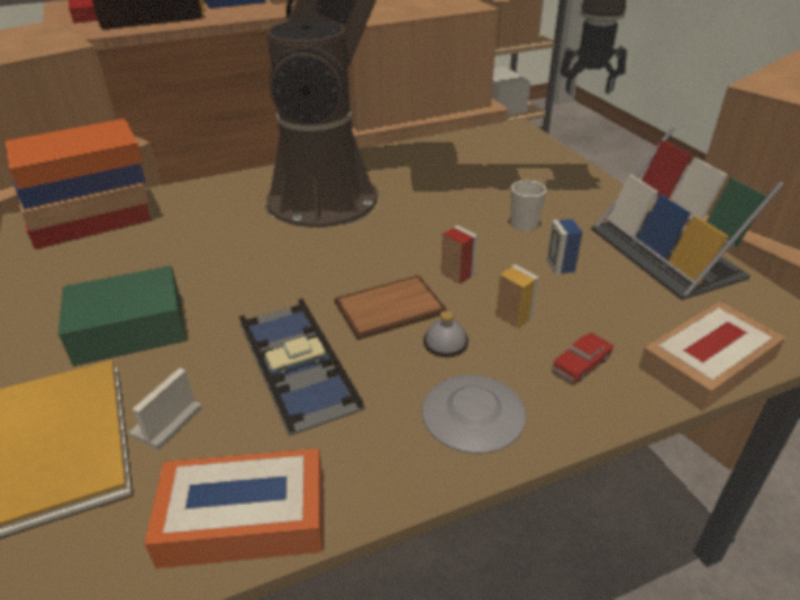

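View pics/t1.png

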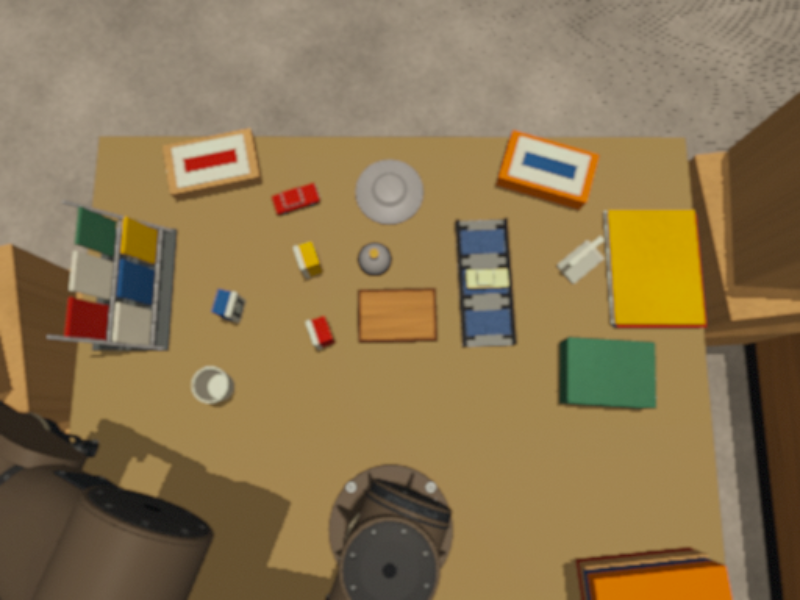

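The scene view shows all three boxes standing: red at (458,254), yellow at (517,295) and blue at (565,246). The car is in the middle pocket at (296,352), the plinth at (390,305) and the bell at (446,333). The top view agrees. White frame edges show red and yellow facing +y and blue facing -y. The tool only points down, so I'll topple each box onto its back in a clear spot and then carry it flat.

```bash
cat >> h.py <<'E'
def rect(W,x,y,r,z0,z1):
    P=W.reshape(-1,3);P=P[~np.isnan(P[:,0])]
    m=(np.hypot(P[:,0]-x,P[:,1]-y)<r)&(P[:,2]>z0)&(P[:,2]<z1);P=P[m]
    if len(P)<5: return None
    (c,s,a)=cv2.minAreaRect((P[:,:2]*1000).astype(np.float32))
    return len(P),np.round(c,1),np.round(s,1),round(a,1),round(float(np.median(P[:,2]))*1000,1)
E
python3 - <<'E'
from h import *
o=telemetry.get_obs();print(np.round(o['eef_rot'],3),o['finger_gap'])
for n in ('top','scene'):
    im,d,_=shot(n);W=cloud(n,d)
    print(n,'table',np.nanmedian(W[200:260,200:230,2]) )
    for t,a in dict(red=(.433,.157,.06,.092,.115),yel=(.603,.194,.06,.092,.115),blue=(.503,.375,.06,.092,.115),car=(.565,-.228,.08,.024,.06),plinth=(.483,-.012,.14,.006,.03),trayfloor=(.565,-.225,.2,.004,.03),bell=(.625,.04,.05,.055,.08)).items(): print(t,rect(W,*a))
E
```

```text
[[ 0.315  0.949 -0.   ]
 [ 0.949 -0.315 -0.   ]
 [-0.    -0.    -1.   ]] 1.0010582967737793
top table 0.00015685018753364144
red (206, array([434.5, 162.7]), array([56.8, 44.2]), 20.7, 99.4)
yel (192, array([607.6, 197. ]), array([58.2, 44.2]), 19.9, 99.6)
blue (198, array([497.1, 379.6]), array([46.5, 57. ]), 77.1, 99.1)
car (314, array([ 561.2, -226.3]), array([111.3, 117.9]), 6.8, 34.8)
plinth (1792, array([483.8, -17.8]), array([259.4, 265.5]), 85.0, 11.7)
trayfloor (3235, array([ 569.4, -224.4]), array([396.8, 381.9]), 88.3, 9.5)
bell (32, array([621.2,  42.8]), array([20.3, 18.4]), 0.7, 65.2)
scene table 0.00860876360678875
red (182, array([436.8, 159.9]), array([64.4, 51.1]), 18.0, 100.0)
yel (235, array([610.3, 194.5]), array([61.1, 50.4]), 14.6, 99.8)
blue (167, array([500.5, 377.7]), array([46.5, 61.8]), 76.7, 99.9)
car (501, array([ 573.3, -233. ]), array([ 46.9, 103.9]), 2.7, 35.2)
plinth (1701, array([520.7, -14.3]), array([203.7, 190.9]), 0.8, 12.8)
trayfloor (4145, array([ 554.5, -227.9]), array([381.4, 376. ]), 57.8, 10.6)
bell (50, array([626.1,  41.3]), array([21.6, 23.8]), 15.5, 66.8)
```

Request:
carry_out(series=[[[0, 0, 0], 0, 0]])

```text
t: 2.5
tool_pos: [0.2049, 0.6168, 0.2313]
eef_rot: [[0.315, 0.949, -0.0], [0.949, -0.315, -0.0], [-0.0, -0.0, -1.0]]
force: [-0.0, -0.9, 0.6]
finger_gap: 1.0
```

```bash
cat >> h.py <<'E'
def go(x,y,z,yaw):
    "shift mm + turn from the present pose; yaw of tool x, mod 180"
    o=telemetry.get_obs();R=np.array(o['eef_rot']);p=np.array(o['tool_pos'])
    y0=np.degrees(np.arctan2(R[1,0],R[0,0]));t=(y0-yaw+90)%180-90
    j6=o['joint_pos'][5]; print('yaw',round(y0,2),'pos',(p*1000).round(1),'shift',(R.T@(np.array([x,y,z])-p)*1000).round(1),'turn',round(t,2),'j6',round(j6,1))
E
python3 -c "
from h import *
go(.62,.15,.25,0)"
```

```text
yaw 71.62 pos [204.9 616.8 231.3] shift [-312.1  541.1  -18.7] turn 71.62 j6 -2.7
```

Request:
carry_out(series=[[[-156, 270, -20], 36, 0], [[-156, 270, -20], 36, 0], [[-156, 270, -20], 36, 0], [[-156, 270, -20], 36, 0], [[-156, 270, -20], 36, 0], [[-156, 270, -20], 36, 0], [[-312, 541, -20], 72, 0], [[-312, 541, -20], 72, 0], [[-312, 541, -20], 72, 0], [[-312, 541, -20], 72, 0]])

```text
t: 3.5
tool_pos: [0.5379, 0.2419, 0.2512]
eef_rot: [[1.0, 0.015, 0.0], [0.015, -1.0, 0.0], [0.0, -0.0, -1.0]]
force: [1.2, 1.9, 0.2]
finger_gap: 1.001
```

```bash
python3 -c "
from h import *
go(.57,-.18,.24,0)"
```

```text
yaw 0.88 pos [537.9 241.9 251.2] shift [ 25.6 422.3  11.1] turn 0.88 j6 20.4
```

Request:
carry_out(series=[[[25, 420, 10], 0.4, 0], [[25, 420, 10], 0.4, 0], [[25, 420, 10], 0.4, 0], [[25, 420, 10], 0.4, 0], [[25, 420, 10], 0.4, 0], [[25, 420, 10], 0.4, 0], [[25, 420, 10], 0.4, 0], [[25, 420, 10], 0.4, 0], [[25, 420, 10], 0.4, 0], [[25, 420, 10], 0.4, 0]])

```text
t: 4.5
tool_pos: [0.5708, -0.1789, 0.2408]
eef_rot: [[1.0, 0.011, 0.0], [0.011, -1.0, -0.001], [0.0, 0.001, -1.0]]
force: [0.8, 1.2, 0.3]
finger_gap: 1.0
```

```bash
python3 - <<'E'
from h import *
im,d,o=shot('wrist','w1.png');W=cloud('wrist',d,o)
print(np.round(o['tool_pos'],4))
cc=cut_out('car','wrist');print([c['score'] for c in cc])
P=W[cc[0]['pixels']];P=P[P[:,2]>.025]
print('car',cv2.minAreaRect((P[:,:2]*1000).astype(np.float32)),P[:,2].max(),np.percentile(P,[1,99],0).round(4))
tt=cut_out('tray','wrist');print([c['score'] for c in tt])
P=W[tt[0]['pixels']|cc[0]['pixels']];P=P[(P[:,2]>.012)&(P[:,2]<.03)];
print('tray',cv2.minAreaRect((P[:,:2]*1000).astype(np.float32)),np.nanpercentile(P,[1,99],0).round(4))
v=im.copy()
for n in ('top','scene'):
    im2,d2,_=shot(n);V=cloud(n,d2);a=cut_out('tray',n)
    P=V[a[0]['pixels']];P=P[(P[:,2]>.012)&(P[:,2]<.03)];print(n,cv2.minAreaRect((P[:,:2]*1000).astype(np.float32)))
    a=cut_out('plinth',n)
    if a: P=V[a[0]['pixels']];P=P[(P[:,2]>.006)&(P[:,2]<.03)];print('plinth',n,cv2.minAreaRect((P[:,:2]*1000).astype(np.float32)))
    print(rect(V,.568,-.229,.05,.028,.06))
cv2.imwrite('pics/w1b.png',cv2.resize(im[:,:,::-1],(800,600)))
E
```

```text
[ 0.5708 -0.1789  0.2408]
[0.81]
car ((571.9866943359375, -228.64959716796875), (43.78036117553711, 97.94581604003906), 1.7074145078659058) 0.04749836938144958 [[ 0.55   -0.276   0.0292]
 [ 0.594  -0.1802  0.0466]]
[0.79]
tray ((568.6531982421875, -227.04837036132812), (312.0737609863281, 129.6248779296875), 2.2986085414886475) [[ 0.4174 -0.2936  0.0126]
 [ 0.7192 -0.1588  0.0289]]Traceback (most recent call last):
  File "<stdin>", line 13, in <module>
IndexError: list index out of range
```

```bash
python3 - <<'E'
from h import *
go(.572,-.2287,.009,1.7)
for n in ('top','scene'):
    im2,d2,_=shot(n);V=cloud(n,d2)
    a=cut_out('plinth',n);print([c['score'] for c in a])
    if a: P=V[a[0]['pixels']];P=P[(P[:,2]>.006)&(P[:,2]<.03)];print('plinth',n,cv2.minAreaRect((P[:,:2]*1000).astype(np.float32)),np.median(P[:,2]))
    print('car',rect(V,.568,-.229,.05,.028,.06))
cv2.imwrite('pics/w1b.png',cv2.resize(cv2.imread('pics/w1.png'),(800,600)))
E
```

```text
yaw 0.91 pos [ 570.8 -174.6  241.1] shift [  0.4  54.1 232. ] turn -0.79 j6 -20.8
[0.82, 0.75]
plinth top ((482.7733154296875, 11.880523681640625), (125.86880493164062, 135.5555419921875), 0.17548251152038574) 0.011897505861676483
car None
[0.89]
plinth scene ((488.0165710449219, -15.477409362792969), (133.4156494140625, 190.3299560546875), 0.3782167434692383) 0.012845555475539672
car (445, array([ 574. , -229.2]), array([44.8, 96.7]), 1.7, 35.6)
```

View pics/w1b.png

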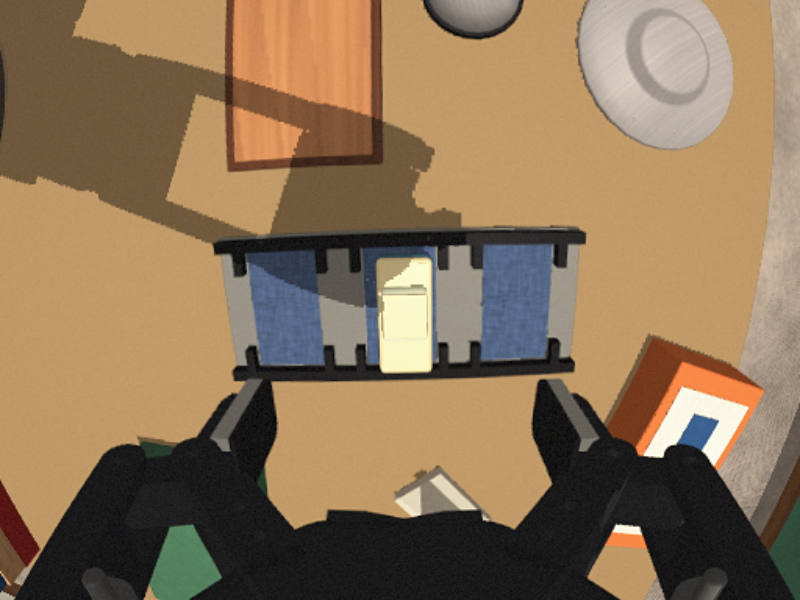

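The wrist view shows the car at (404,316) in the middle pocket, with its sides open to the fingers. Descending on it.

Request:
carry_out(series=[[[0, 54, 120], -0.8, 0.1], [[0, 54, 120], -0.8, 0.1], [[0, 54, 120], -0.8, 0.1], [[0, 54, 120], -0.8, 0.1], [[0, 54, 170], -0.8, 0.1], [[0, 54, 190], -0.8, 0.1], [[0, 54, 190], -0.8, 0.1]])

```text
t: 5.65
tool_pos: [0.5706, -0.2285, 0.0496]
eef_rot: [[1.0, 0.029, -0.003], [0.029, -1.0, 0.001], [-0.003, -0.002, -1.0]]
force: [0.1, 0.9, 1.6]
finger_gap: 0.902
```

```bash
python3 -c "
from h import *
go(.572,-.2287,.009,1.7)
im,d,o=shot('scene');V=cloud('scene',d);print('car',rect(V,.568,-.229,.05,.028,.06))"
```

```text
yaw 1.67 pos [ 570.6 -228.5   49.6] shift [ 1.5  0.3 40.6] turn -0.03 j6 -26.3
car (346, array([ 582. , -229.6]), array([61.2, 96.3]), 0.3, 34.8)
```

Request:
carry_out(series=[[[1.5, 0, 20], 0, 0.2], [[1.5, 0, 32], 0, 0.2], [[1.5, 0, 40], 0, 0.3], [[1.5, 0, 40], 0, 0.3], [[1.5, 0, 40], 0, 1], [[1.5, 0, 40], 0, 1], [[1.5, 0, 40], 0, 1], [[1.5, 0, 40], 0, 1], [[1.5, 0, 40], 0, 1], [[1.5, 0, 40], 0, 1]])

```text
t: 6.7
tool_pos: [0.5734, -0.2298, 0.012]
eef_rot: [[1.0, 0.029, 0.001], [0.029, -1.0, -0.0], [0.001, 0.0, -1.0]]
force: [-1.7, 2.0, 5.9]
finger_gap: 0.504
```

Request:
carry_out(series=[[[0, 0, 0], 0, 1], [[0, 0, 0], 0, 1]])

```text
t: 6.9
tool_pos: [0.5734, -0.2298, 0.012]
eef_rot: [[1.0, 0.029, 0.001], [0.029, -1.0, -0.0], [0.001, 0.0, -1.0]]
force: [-2.5, 0.7, 6.5]
finger_gap: 0.496
```

Request:
carry_out(series=[[[0, 0, -20], 0, 1], [[0, 0, -40], 0, 1], [[0, 0, -70], 0, 1], [[0, 0, -100], 0, 1], [[0, 0, -130], 0, 1], [[0, 0, -150], 0, 1], [[0, 0, -150], 0, 1], [[0, 0, -150], 0, 1]])

```text
t: 7.7
tool_pos: [0.573, -0.2297, 0.1611]
eef_rot: [[1.0, 0.029, 0.001], [0.029, -1.0, -0.0], [0.001, 0.0, -1.0]]
force: [-0.6, 0.4, -2.0]
finger_gap: 0.501
```

```bash
python3 -c "
from h import *
go(.53,.04,.16,1.7)"
```

```text
yaw 1.64 pos [ 573.  -229.7  161.1] shift [ -35.3 -270.8    1. ] turn -0.06 j6 -26.3
```

Request:
carry_out(series=[[[-78, -245, 0], 0, 1], [[-78, -245, 0], 0, 1], [[-78, -245, 0], 0, 1], [[-78, -245, 0], 0, 1], [[-78, -245, 0], 0, 1], [[-78, -245, 0], 0, 1], [[-78, -245, 0], 0, 1], [[-78, -245, 0], 0, 1], [[-78, -245, 0], 0, 1], [[-78, -245, 0], 0, 1]])

```text
t: 8.7
tool_pos: [0.4885, 0.0119, 0.1607]
eef_rot: [[1.0, 0.027, -0.0], [0.027, -1.0, -0.0], [-0.0, 0.0, -1.0]]
force: [-0.1, 0.4, -2.0]
finger_gap: 0.501
```

```bash
python3 - <<'E'
from h import *
im,d,o=shot('wrist','w2.png');W=cloud('wrist',d,o);print(np.round(o['tool_pos'],4))
a=cut_out('plinth','wrist');print([c['score'] for c in a])
P=W[a[0]['pixels']];print(np.nanpercentile(P,[1,50,99],0).round(4));P=P[(P[:,2]>.008)&(P[:,2]<.017)];print('plinth',cv2.minAreaRect((P[:,:2]*1000).astype(np.float32)))
a=cut_out('car','wrist');print([c['score'] for c in a])
if a: P=W[a[0]['pixels']];print(np.nanpercentile(P,[1,50,99],0).round(4),cv2.minAreaRect((P[:,:2]*1000).astype(np.float32)))
cv2.imwrite('pics/w2b.png',cv2.resize(cv2.imread('pics/w2.png'),(800,600)))
E
```

```text
[0.4885 0.0119 0.1607]
[0.94]
[[ 0.4211 -0.0504  0.0086]
 [ 0.4796  0.0501  0.0115]
 [ 0.5494  0.0808  0.0134]]
plinth ((485.4998779296875, 9.193649291992188), (130.73182678222656, 144.19284057617188), 1.2760875225067139)
[0.57]
[[ 0.4669 -0.026   0.17  ]
 [ 0.4881  0.0341  0.1825]
 [ 0.5094  0.0626  0.1949]] ((474.0619201660156, -51.67491912841797), (109.10910034179688, 215.6522674560547), 10.58165168762207)
```

View pics/w2b.png

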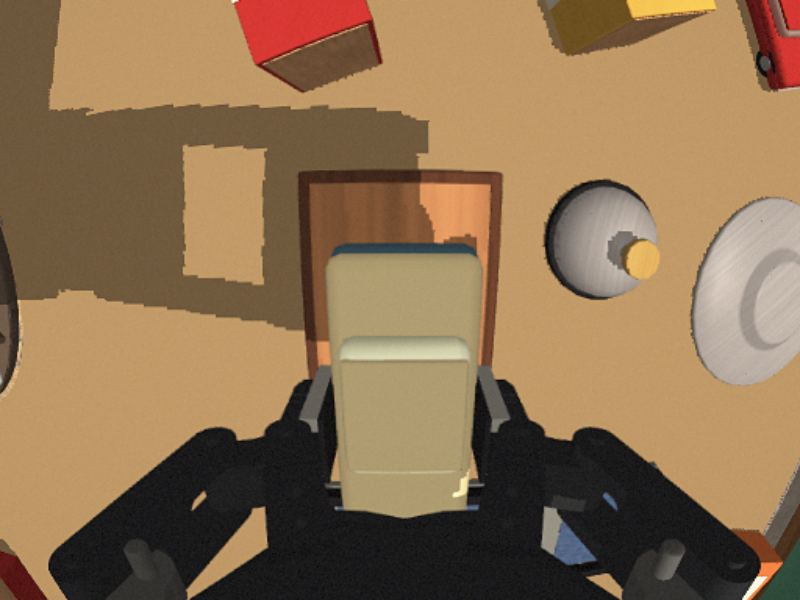

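The view shows the car held straight between the pads, in line above the plinth (edges at columns 300 and 502, near edge at row 172). Lowering it.

```bash
python3 -c "
from h import *
go(.486,-.0145,.0165,1.2)"
```

```text
yaw 1.58 pos [488.3  12.3 160.9] shift [ -3.   26.7 144.4] turn 0.38 j6 -3.7
```

Request:
carry_out(series=[[[-3, 27, 40], 0.4, 1], [[-3, 27, 80], 0.4, 1], [[-3, 27, 110], 0.4, 1], [[-3, 27, 125], 0.4, 1], [[-3, 27, 135], 0.4, 1], [[-3, 27, 140], 0.4, 1], [[-3, 27, 143], 0.4, 1], [[-3, 27, 145], 0.4, 1], [[-3, 27, 145], 0.4, 1], [[-3, 27, 145], 0.4, 1]])

```text
t: 9.85
tool_pos: [0.4863, -0.0141, 0.0165]
eef_rot: [[1.0, 0.022, 0.001], [0.022, -1.0, -0.0], [0.001, 0.0, -1.0]]
force: [-0.3, 0.2, -2.2]
finger_gap: 0.502
```

Request:
carry_out(series=[[[0, 0, 0], 0, 0.4], [[0, 0, 0], 0, 0.4], [[0, 0, 0], 0, 0.25], [[0, 0, 0], 0, 0.25], [[0, 0, -20], 0, 0.2], [[0, 0, -50], 0, 0.2], [[0, 0, -100], 0, 0], [[0, 0, -150], 0, 0], [[0, 0, -170], 0, 0], [[0, 0, -170], 0, 0]])

```text
t: 10.85
tool_pos: [0.4877, -0.0142, 0.1892]
eef_rot: [[1.0, 0.022, 0.006], [0.022, -1.0, -0.001], [0.006, 0.001, -1.0]]
force: [-0.2, 0.8, 0.3]
finger_gap: 1.001
```

```bash
python3 - <<'E'
from h import *
im,d,o=shot('wrist','w3.png');W=cloud('wrist',d,o);print(np.round(o['tool_pos'],4))
print('car',rect(W,.486,-.014,.06,.035,.06))
a=cut_out('plinth','wrist');P=W[a[0]['pixels']];P=P[(P[:,2]>.008)&(P[:,2]<.017)];print('plinth',cv2.minAreaRect((P[:,:2]*1000).astype(np.float32)))
print('bell',rect(W,.623,.042,.04,.055,.08))
for n in ('scene','top'):
    im,d,o=shot(n);V=cloud(n,d)
    print(n,'car',rect(V,.486,-.014,.06,.038,.06))
    for t,q in dict(red=(.435,.161),yel=(.609,.196),blue=(.499,.378)).items(): print(t,rect(V,*q,.08,.092,.115))
go(.515,.24,.25,-13)
E
```

```text
[ 0.4877 -0.0142  0.1892]
car (3727, array([486.3, -13. ]), array([43.2, 96. ]), 1.2, 37.9)
plinth ((485.9055480957031, -14.099716186523438), (130.526123046875, 189.87338256835938), 1.1154183149337769)
bell (434, array([623.8,  41.1]), array([22.4, 23.5]), 71.9, 66.0)
scene car (237, array([489.8, -14.3]), array([44.9, 93.6]), 2.9, 43.6)
red (185, array([438.6, 159.9]), array([61.5, 47.8]), 20.0, 99.8)
yel (231, array([611.1, 195.4]), array([59.2, 50. ]), 18.7, 100.1)
blue (166, array([500.7, 377.3]), array([44.8, 59.5]), 76.1, 99.8)
top car (6, array([501.5, -18.7]), array([81.6, 10.8]), 82.0, 39.4)
red (200, array([435. , 162.9]), array([56.3, 44.4]), 20.8, 98.9)
yel (194, array([607.2, 197.1]), array([59. , 44.5]), 19.2, 99.0)
blue (203, array([496.8, 380.2]), array([45.3, 56.1]), 77.0, 98.9)
yaw 1.24 pos [485.1 -14.1 184.9] shift [  35.2 -253.4  -65.1] turn 14.24 j6 -6.5
```

The car is parked within about 1 mm of the plinth centre and aligned with it. Next is blue: its back faces +y and the rack is close on that side, so I'll shift it about 60 mm towards -y before tipping it.

Request:
carry_out(series=[[[15, -390, -15], 14.2, 0], [[15, -390, -15], 14.2, 0], [[15, -390, -15], 14.2, 0], [[15, -390, -15], 14.2, 0], [[15, -390, -15], 14.2, 0], [[15, -390, -15], 14.2, 0], [[15, -390, -15], 14.2, 0], [[15, -390, -15], 14.2, 0], [[15, -390, -15], 14.2, 0], [[15, -390, -15], 14.2, 0]])

```text
t: 12.05
tool_pos: [0.4914, 0.3768, 0.199]
eef_rot: [[0.975, -0.222, -0.002], [-0.222, -0.975, -0.002], [-0.002, 0.002, -1.0]]
force: [-0.6, -1.2, 0.4]
finger_gap: 0.997
```

```bash
python3 - <<'E'
from h import *
im,d,o=shot('wrist','w4.png');W=cloud('wrist',d,o);print(np.round(o['tool_pos'],4))
print('blue',rect(W,.499,.378,.06,.092,.115))
im,d,o=shot('scene');print('car',rect(cloud('scene',d),.486,-.014,.06,.038,.06))
go(.499,.3785,.07,-13)
E
```

```text
[0.4914 0.3768 0.199 ]
blue (3424, array([500.3, 379.2]), array([45.5, 56.8]), 76.5, 99.2)
car (223, array([488.1, -14. ]), array([42.8, 94.4]), 3.0, 45.3)
yaw -12.96 pos [491.8 375.  199.6] shift [  6.4  -5.3 129.6] turn 0.04 j6 47.5
```

Request:
carry_out(series=[[[7, -6, 0], 0.5, 0], [[7, -6, 40], 0.5, 0], [[7, -6, 80], 0.5, 0], [[7, -6, 120], 0.5, 0], [[7, -6, 140], 0.5, 0], [[7, -6, 144], 0.5, 0], [[7, -6, 144], 0.5, 1], [[7, -6, 144], 0.5, 1], [[7, -6, 144], 0.5, 1], [[7, -6, 144], 0.5, 1]])

```text
t: 13.15
tool_pos: [0.5016, 0.3809, 0.0586]
eef_rot: [[0.973, -0.233, 0.002], [-0.233, -0.973, 0.001], [0.002, -0.002, -1.0]]
force: [-0.6, -1.6, 8.5]
finger_gap: 0.647
```

Request:
carry_out(series=[[[0, 0, 0], 0, 1], [[0, 0, 0], 0, 1], [[0, 0, -20], 0, 1], [[0, 0, -20], 0, 1], [[0, 30, -20], 0, 1], [[0, 60, -20], 0, 1], [[0, 60, -20], 0, 1], [[0, 60, -10], 0, 1], [[0, 60, -1], 0, 1], [[0, 60, -1], 0, 1]])

```text
t: 14.15
tool_pos: [0.4866, 0.3229, 0.0572]
eef_rot: [[0.973, -0.232, -0.0], [-0.232, -0.973, 0.0], [-0.0, -0.0, -1.0]]
force: [0.2, 0.7, -2.2]
finger_gap: 0.651
```

```bash
python3 - <<'E'
from h import *
im,d,o=shot('wrist','w5.png');W=cloud('wrist',d,o);print(np.round(o['tool_pos'],4),np.round(o['force'],1),o['finger_gap'])
im,d,o=shot('scene','s2.png');V=cloud('scene',d);print('blue',rect(V,.487,.32,.06,.092,.115))
a=cv2.imread('pics/s2.png')[100:260,250:480];cv2.imwrite('pics/s2c.png',cv2.resize(a,None,fx=3,fy=3))
E
```

```text
[0.4866 0.3229 0.0572] [ 0.2  0.7 -2.2] 0.6506973742294443
blue (150, array([486.7, 316.3]), array([ 43.6, 115.8]), 70.9, 100.8)
```

View pics/s2c.png

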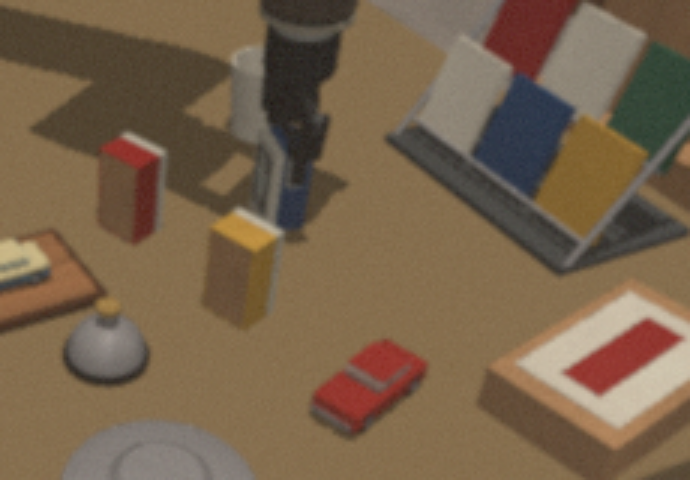

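Blue is held upright with its window facing -y. Lowering it, letting go, then pushing it over from the window side.

Request:
carry_out(series=[[[0, 0, 2], 0, 1], [[0, 0, 2], 0, 1], [[0, 0, 2], 0, 0], [[0, 0, 2], 0, 0], [[0, 0, 2], 0, 0], [[0, 0, 2], 0, 0], [[0, 0, -30], 0, 0], [[0, 0, -75], 0, 0], [[0, 0, -75], 0, 0], [[0, 0, -75], 0, 0]])

```text
t: 15.25
tool_pos: [0.4873, 0.3224, 0.1339]
eef_rot: [[0.973, -0.233, 0.002], [-0.233, -0.973, 0.001], [0.002, -0.002, -1.0]]
force: [-0.4, -0.1, -0.8]
finger_gap: 0.996
```

Request:
carry_out(series=[[[0, 42, 0], 0, 1], [[0, 42, 0], 0, 1], [[0, 42, 0], 0, 1], [[0, 42, 0], 0, 1], [[0, 42, 0], 0, 1], [[0, 42, 0], 0, 1], [[0, 42, 0], 0, 1], [[0, 42, 25], 0, 1], [[0, 42, 48], 0, 1], [[0, 42, 48], 0, 1]])

```text
t: 16.25
tool_pos: [0.4753, 0.2806, 0.0828]
eef_rot: [[0.973, -0.233, -0.004], [-0.233, -0.973, -0.002], [-0.003, 0.003, -1.0]]
force: [-0.5, -0.3, 0.5]
finger_gap: 0.006
```

```bash
python3 - <<'E'
from h import *
o=telemetry.get_obs();print(np.round(o['tool_pos'],4),np.round(o['force'],1),o['finger_gap'])
for n in ('scene','top'):
    im,d,o=shot(n);V=cloud(n,d);print('blue',rect(V,.492,.325,.04,.094,.103))
im,d,o=shot('wrist','w6.png');W=cloud('wrist',d,o);print('blue',rect(W,.49,.325,.06,.094,.106))
E
```

```text
[0.4753 0.2806 0.0828] [-0.5 -0.3  0.5] 0.005648527888928752
blue (145, array([485.9, 319.9]), array([45.5, 61.2]), 76.4, 100.0)
blue None
blue (12594, array([484.8, 315. ]), array([57.8, 56.9]), 76.7, 99.2)
```

Request:
carry_out(series=[[[0, -6, 0], 0, 1], [[0, -10, 0], 0, 1], [[0, -15, 0], 0, 1], [[0, -20, 0], 0, 1], [[0, -25, 0], 0, 1], [[0, -30, 0], 0, 1], [[0, -35, 0], 0, 1], [[0, -40, 0], 0, 1], [[0, -45, 0], 0, 1], [[0, -50, 0], 0, 1]])

```text
t: 17.4
tool_pos: [0.4886, 0.3302, 0.0849]
eef_rot: [[0.973, -0.233, -0.0], [-0.233, -0.973, -0.0], [-0.0, 0.0, -1.0]]
force: [-0.3, -0.1, 0.5]
finger_gap: -0.001
```

```bash
python3 - <<'E'
from h import *
o=telemetry.get_obs();print(np.round(o['tool_pos'],4),np.round(o['force'],1),o['finger_gap'])
im,d,o=shot('wrist');W=cloud('wrist',d,o);print('blue',rect(W,.51,.39,.1,.035,.12))
im,d,o=shot('scene','s3.png');V=cloud('scene',d);print('blue',rect(V,.51,.39,.09,.035,.055))
a=cv2.imread('pics/s3.png')[100:260,250:480];cv2.imwrite('pics/s3c.png',cv2.resize(a,None,fx=3,fy=3))
E
```

```text
[0.4886 0.3302 0.0849] [-0.3 -0.1  0.5] -0.0013564151145964102
blue (14891, array([493.9, 354.1]), array([83.8, 56.8]), 76.6, 96.4)
blue (163, array([504.3, 333.9]), array([87.9, 52.6]), 33.2, 45.3)
```

View pics/s3c.png

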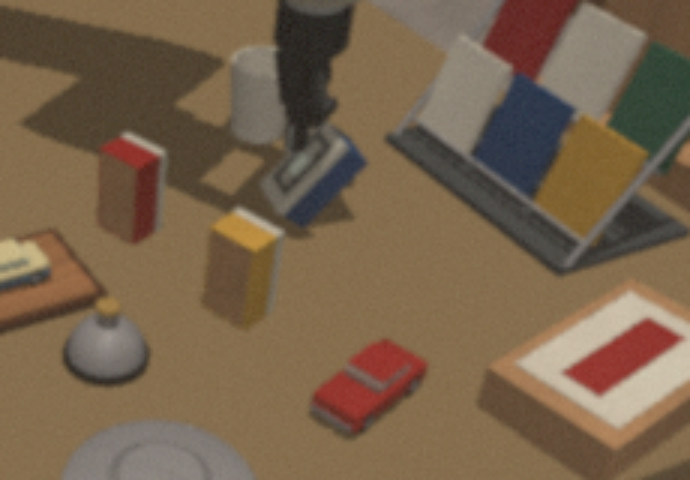

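The picture shows blue mid-fall, window up, at (310,175). I'll lift clear and look again.

Request:
carry_out(series=[[[0, 0, 0], 0, 1], [[0, -5, 0], 0, 1], [[0, -5, 0], 0, 1], [[0, 0, -50], 0, 0], [[0, -40, -100], 0, 0], [[0, -50, -120], 0, 0], [[0, -50, -120], 0, 0], [[0, -50, -120], 0, 0], [[0, -50, -120], 0, 0], [[0, -50, -120], 0, 0]])

```text
t: 18.5
tool_pos: [0.4995, 0.3775, 0.2038]
eef_rot: [[0.972, -0.233, -0.002], [-0.233, -0.972, -0.001], [-0.001, 0.002, -1.0]]
force: [0.1, -0.0, -0.3]
finger_gap: 0.997
```

```bash
python3 - <<'E'
from h import *
im,d,o=shot('wrist');W=cloud('wrist',d,o);print(np.round(o['tool_pos'],4));r=rect(W,.505,.40,.09,.03,.06);print('blue',r)
im,d,o=shot('scene');V=cloud('scene',d);print('blue',rect(V,.505,.4,.09,.035,.06))
print('yel',rect(V,.609,.196,.08,.092,.115),'red',rect(V,.435,.161,.08,.092,.115),'car',rect(V,.486,-.014,.06,.038,.06))
c=r[1]/1000;go(c[0],c[1],.006,-13.4)
E
```

```text
[0.4995 0.3775 0.2038]
blue (5164, array([502.7, 391.7]), array([100.9,  57.4]), 76.7, 44.0)
blue (372, array([504.4, 390.9]), array([102.9,  63.6]), 79.3, 44.5)
yel (233, array([610.8, 193.5]), array([59.6, 49.5]), 19.2, 100.1) red (181, array([437.6, 159.9]), array([60.2, 47.4]), 20.4, 100.1) car (232, array([489.1, -14.4]), array([94. , 43.7]), 89.5, 44.0)
yaw -13.48 pos [499.8 377.8 204. ] shift [ -0.2 -14.5 198. ] turn -0.08 j6 47.8
```

Blue lies flat with its top at 44 mm. Grasping it across the width.

Request:
carry_out(series=[[[0, -14.5, 50], 0, 0], [[0, -14.5, 100], 0, 0], [[0, -14.5, 150], 0, 0], [[0, -14.5, 180], 0, 0], [[0, -14.5, 195], 0, 0], [[0, -14.5, 198], 0, 0], [[0, -14.5, 198], 0, 1], [[0, -14.5, 198], 0, 1], [[0, -14.5, 198], 0, 1], [[0, -14.5, 198], 0, 1]])

```text
t: 19.6
tool_pos: [0.5046, 0.3933, 0.0091]
eef_rot: [[0.973, -0.233, 0.003], [-0.233, -0.973, 0.002], [0.002, -0.002, -1.0]]
force: [-1.4, -0.5, 7.9]
finger_gap: 0.649
```

Request:
carry_out(series=[[[0, 0, 0], 0, 1], [[0, 0, 0], 0, 1], [[0, 0, -30], 0, 1], [[0, 0, -70], 0, 1], [[0, 0, -120], 0, 1], [[0, 0, -160], 0, 1], [[0, 0, -180], 0, 1], [[0, 0, -180], 0, 1], [[0, 0, -180], 0, 1]])

```text
t: 20.5
tool_pos: [0.5036, 0.3926, 0.1879]
eef_rot: [[0.973, -0.233, 0.001], [-0.233, -0.973, 0.001], [0.001, -0.001, -1.0]]
force: [-0.2, -0.4, -1.0]
finger_gap: 0.645
```

```bash
cat >> h.py <<'E'
def slot(k):
    a=np.radians(2.3);return np.array([.5687,-.227])+(k-1)*.1*np.array([np.cos(a),np.sin(a)])
def held():
    im,d,o=shot('wrist');W=cloud('wrist',d,o);p=np.array(o['tool_pos']);R=np.array(o['eef_rot'])
    Q=(W-p)@R;Q=Q.reshape(-1,3);Q=Q[~np.isnan(Q[:,0])];m=(np.abs(Q[:,0])<.027)&(Q[:,1]>-.07)&(Q[:,1]<.07)&(Q[:,2]<.02)&(Q[:,2]>-.06);Q=Q[m]
    print('held',o['finger_gap'],np.round(o['force'],1),'tool y from',(np.percentile(Q[:,1],[.5,5,99])*1000).round(1),'top z',(np.median(Q[:,2])*1000).round(1),'near end x-tilt',cv2.minAreaRect((Q[:,:2]*1000).astype(np.float32))[2])
E
python3 - <<'E'
from h import *
held()
print(slot(0),slot(1),slot(2));go(.62,.15,.2,2.3)
E
```

```text
held 0.6454243803942571 [-0.2 -0.4 -1. ] tool y from [-48.7 -48.3  24.5] top z -34.9 near end x-tilt 0.01185280829668045
[ 0.46878056 -0.23101318] [ 0.5687 -0.227 ] [ 0.66861944 -0.22298682]
yaw -13.46 pos [503.1 392.3 186.8] shift [170.  208.4 -13.2] turn -15.76 j6 48.7
```

Request:
carry_out(series=[[[170, 208, -15], -15.8, 1], [[170, 208, -15], -15.8, 1], [[170, 208, -15], -15.8, 1], [[170, 208, -15], -15.8, 1], [[170, 208, -15], -15.8, 1], [[170, 208, -15], -15.8, 1], [[170, 208, -15], -15.8, 1], [[170, 208, -15], -15.8, 1], [[170, 208, -15], -15.8, 1], [[170, 208, -15], -15.8, 1]])

```text
t: 21.55
tool_pos: [0.6197, 0.1518, 0.2015]
eef_rot: [[0.999, 0.042, -0.001], [0.042, -0.999, -0.0], [-0.001, 0.0, -1.0]]
force: [-0.8, -0.5, -1.8]
finger_gap: 0.646
```

```bash
python3 -c "
from h import *
go(.6687,-.20,.2,2.3)"
```

```text
yaw 2.42 pos [619.7 151.8 201.5] shift [ 34.  353.5   1.5] turn 0.12 j6 8.6
```

Request:
carry_out(series=[[[34, 353, 0], 0, 1], [[34, 353, 0], 0, 1], [[34, 353, 0], 0, 1], [[34, 353, 0], 0, 1], [[34, 353, 0], 0, 1], [[34, 353, 0], 0, 1], [[34, 353, 0], 0, 1], [[34, 353, 0], 0, 1], [[34, 353, 0], 0, 1], [[34, 353, 0], 0, 1]])

```text
t: 22.55
tool_pos: [0.6687, -0.1992, 0.2017]
eef_rot: [[0.999, 0.042, -0.001], [0.042, -0.999, 0.001], [-0.001, -0.001, -1.0]]
force: [-0.2, 0.3, -1.1]
finger_gap: 0.647
```

```bash
python3 - <<'E'
from h import *
im,d,o=shot('wrist','w7.png');W=cloud('wrist',d,o);print(np.round(o['tool_pos'],4))
P=W.reshape(-1,3);P=P[(P[:,2]>.015)&(P[:,2]<.026)&(np.abs(P[:,1]+.227)<.09)&(P[:,0]>.4)&(P[:,0]<.74)]
print('fences',len(P),cv2.minAreaRect((P[:,:2]*1000).astype(np.float32)),P[:,0].max(),P[:,1].max())
held()
go(*slot(2),.017,2.3)
cv2.imwrite('pics/w7b.png',cv2.resize(cv2.imread('pics/w7.png'),(800,600)))
E
```

```text
[ 0.6687 -0.1992  0.2017]
fences 4114 ((568.0874633789062, -227.0133056640625), (312.68695068359375, 128.8803253173828), 2.3060598373413086) 0.7219705607926279 -0.15720747594883377
held 0.6459672849071115 [ 0.7  1.3 -2.3] tool y from [-48.6 -48.3  24.6] top z -34.9 near end x-tilt 0.02459476701915264
yaw 2.45 pos [ 668.9 -198.7  202. ] shift [ -1.2  24.3 185. ] turn 0.15 j6 -21.5
```

View pics/w7b.png

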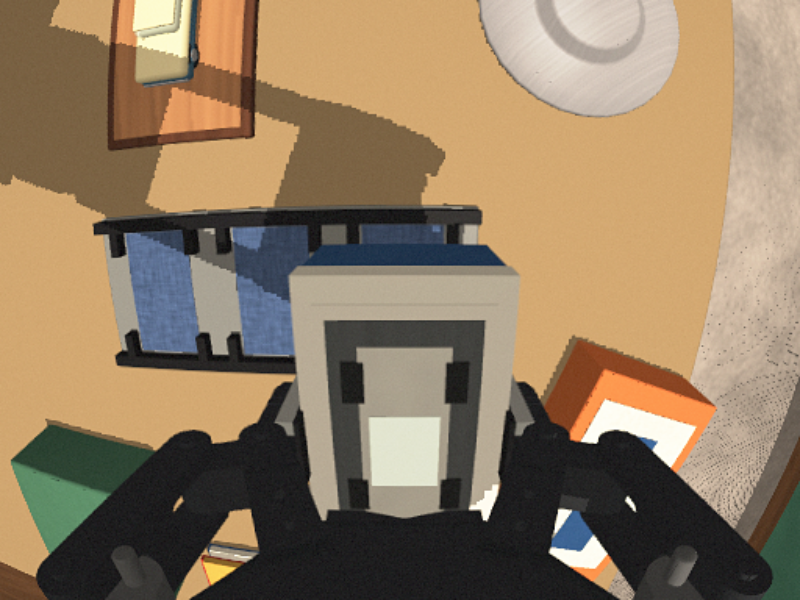

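Blue is held with its window up, in line with the right-hand pocket (fence corners near (350,240)). Lowering it.

Request:
carry_out(series=[[[-1.4, 23.3, 0], 0.1, 1], [[-1.4, 23.3, 50], 0.1, 1], [[-1.4, 23.3, 100], 0.1, 1], [[-1.4, 23.3, 140], 0.1, 1], [[-1.4, 23.3, 155], 0.1, 1], [[-1.4, 23.3, 165], 0.1, 1], [[-1.4, 23.3, 175], 0.1, 1], [[-1.4, 23.3, 182], 0.1, 1], [[-1.4, 23.3, 184.5], 0.1, 1], [[-1.4, 23.3, 184.5], 0.1, 1]])

```text
t: 23.65
tool_pos: [0.6687, -0.2241, 0.018]
eef_rot: [[0.999, 0.039, 0.001], [0.039, -0.999, -0.0], [0.001, 0.0, -1.0]]
force: [0.0, 0.4, -1.1]
finger_gap: 0.646
```

Request:
carry_out(series=[[[0, 0, 0], 0, 1]])

```text
t: 23.75
tool_pos: [0.6688, -0.2242, 0.0183]
eef_rot: [[0.999, 0.039, 0.001], [0.039, -0.999, -0.0], [0.001, 0.0, -1.0]]
force: [-0.6, -0.3, -1.5]
finger_gap: 0.65
```

Request:
carry_out(series=[[[0, 0, 0.5], 0, 0.25], [[0, 0, 0.5], 0, 0.15], [[0, 0, 0.5], 0, 0.15], [[0, 0, -30], 0, 0.15], [[0, 0, -80], 0, 0.1], [[0, 0, -130], 0, 0], [[0, 0, -170], 0, 0], [[0, 0, -190], 0, 0], [[0, 0, -190], 0, 0], [[0, 0, -190], 0, 0]])

```text
t: 24.75
tool_pos: [0.6684, -0.2239, 0.2077]
eef_rot: [[0.999, 0.039, 0.001], [0.039, -0.999, -0.0], [0.001, 0.0, -1.0]]
force: [0.6, 0.8, -0.1]
finger_gap: 1.0
```

```bash
python3 - <<'E'
from h import *
im,d,o=shot('wrist');W=cloud('wrist',d,o);print(np.round(o['tool_pos'],4));print('blue',rect(W,*slot(2),.08,.035,.08),slot(2))
for n in ('scene','top'):
    im,d,o=shot(n);V=cloud(n,d)
    print(n,'yel',rect(V,.609,.196,.08,.092,.115),'red',rect(V,.435,.161,.08,.092,.115),'car',rect(V,.486,-.014,.06,.038,.06))
go(.61,.10,.21,19.5)
E
```

```text
[ 0.6684 -0.2239  0.2077]
blue (5180, array([ 669.3, -226.2]), array([ 57.2, 101.1]), 2.3, 52.0) [ 0.66861944 -0.22298682]
scene yel (235, array([610.1, 194.5]), array([59.7, 49.4]), 20.1, 100.0) red (182, array([438.9, 161.9]), array([58. , 51.1]), 21.6, 100.1) car (220, array([489.8, -14. ]), array([93.9, 42.4]), 87.8, 44.8)
top yel None red None car None
yaw 2.24 pos [ 667.7 -223.7  206. ] shift [ -45.  -325.7   -3.6] turn -17.26 j6 -23.2
```

Request:
carry_out(series=[[[-42, -420, 0], -17.2, 0], [[-42, -420, 0], -17.2, 0], [[-42, -420, 0], -17.2, 0], [[-42, -420, 0], -17.2, 0], [[-42, -420, 0], -17.2, 0], [[-42, -420, 0], -17.2, 0], [[-42, -420, 0], -17.2, 0], [[-42, -420, 0], -17.2, 0], [[-42, -420, 0], -17.2, 0], [[-42, -420, 0], -17.2, 0]])

```text
t: 25.9
tool_pos: [0.6088, 0.1972, 0.2063]
eef_rot: [[0.942, 0.336, -0.002], [0.336, -0.942, 0.0], [-0.002, -0.001, -1.0]]
force: [0.8, -0.9, -0.5]
finger_gap: 1.005
```

Request:
carry_out(series=[[[0, 0, 0], 0, 0]])

```text
t: 26.0
tool_pos: [0.6095, 0.1942, 0.2065]
eef_rot: [[0.943, 0.334, -0.002], [0.334, -0.943, -0.001], [-0.002, 0.0, -1.0]]
force: [0.2, -0.8, 0.1]
finger_gap: 0.997
```

```bash
python3 - <<'E'
from h import *
im,d,o=shot('wrist');W=cloud('wrist',d,o);print(np.round(o['tool_pos'],4));r=rect(W,.609,.196,.08,.092,.115);print('yel',r)
c=r[1]/1000;go(c[0],c[1],.055,19.6)
E
```

```text
[0.6095 0.1942 0.2065]
yel (3183, array([610.4, 196. ]), array([56.8, 44.8]), 19.6, 99.3)
yaw 19.45 pos [609.8 193.5 206.7] shift [  1.6  -2.2 151.7] turn -0.15 j6 -4.5
```

Request:
carry_out(series=[[[1.5, -2, 30], 0, 0], [[1.5, -2, 80], 0, 0], [[1.5, -2, 120], 0, 0], [[1.5, -2, 145], 0, 0], [[1.5, -2, 152], 0, 0], [[1.5, -2, 152], 0, 1], [[1.5, -2, 152], 0, 1], [[1.5, -2, 152], 0, 1], [[1.5, -2, 152], 0, 1], [[1.5, -2, 152], 0, 1]])

```text
t: 27.05
tool_pos: [0.6117, 0.1966, 0.057]
eef_rot: [[0.943, 0.333, 0.002], [0.333, -0.943, 0.0], [0.002, 0.0, -1.0]]
force: [-1.5, -1.5, 8.1]
finger_gap: 0.651
```

Request:
carry_out(series=[[[0, 0, 0], 0, 1], [[0, 0, -20], 0, 1], [[0, 0, -20], 0, 1], [[0, -40, -20], 0, 1], [[0, -80, -20], 0, 1], [[0, -110, -20], 0, 1], [[0, -110, -20], 0, 1], [[0, -110, -10], 0, 1], [[0, -110, -1], 0, 1], [[0, -110, 0], 0, 1]])

```text
t: 28.05
tool_pos: [0.5735, 0.2991, 0.0554]
eef_rot: [[0.943, 0.332, -0.002], [0.332, -0.943, -0.0], [-0.002, -0.0, -1.0]]
force: [-14.7, 0.2, 35.6]
finger_gap: 0.648
```

Request:
carry_out(series=[[[0, 0, 1], 0, 1], [[0, 0, 1], 0, 1], [[0, 0, 1], 0, 0], [[0, 0, 1], 0, 0], [[0, 0, 1], 0, 0], [[0, 0, 1], 0, 0], [[0, 0, -30], 0, 0], [[0, 0, -75], 0, 0], [[0, 0, -75], 0, 0], [[0, 0, -75], 0, 0]])

```text
t: 29.05
tool_pos: [0.5748, 0.3004, 0.1314]
eef_rot: [[0.943, 0.333, 0.002], [0.333, -0.943, 0.001], [0.002, -0.0, -1.0]]
force: [-0.6, 0.3, -1.1]
finger_gap: 0.995
```

```bash
python3 - <<'E'
from h import *
im,d,o=shot('wrist');W=cloud('wrist',d,o);print(np.round(o['tool_pos'],4),np.round(o['force'],1));print('yel',rect(W,.573,.3,.08,.092,.115))
im,d,o=shot('scene');V=cloud('scene',d);print('yel',rect(V,.573,.3,.06,.092,.105))
E
```

```text
[0.5748 0.3004 0.1314] [-0.6  0.3 -1.1]
yel (5735, array([573.4, 299.4]), array([57.1, 44.9]), 19.5, 99.2)
yel (205, array([574.4, 299.4]), array([58.8, 49.8]), 20.3, 100.0)
```

Request:
carry_out(series=[[[0, -42, 0], 0, 1], [[0, -42, 0], 0, 1], [[0, -42, 0], 0, 1], [[0, -42, 0], 0, 1], [[0, -42, 0], 0, 1], [[0, -42, 0], 0, 1], [[0, -42, 0], 0, 1], [[0, -42, 25], 0, 1], [[0, -42, 47], 0, 1], [[0, -42, 47], 0, 1]])

```text
t: 30.15
tool_pos: [0.5587, 0.3387, 0.081]
eef_rot: [[0.943, 0.333, -0.004], [0.333, -0.943, -0.002], [-0.004, 0.001, -1.0]]
force: [-0.5, 0.0, -0.4]
finger_gap: 0.001
```

Request:
carry_out(series=[[[0, 6, 0], 0, 1], [[0, 10, 0], 0, 1], [[0, 15, 0], 0, 1], [[0, 20, 0], 0, 1], [[0, 25, 0], 0, 1], [[0, 30, 0], 0, 1], [[0, 35, 0], 0, 1], [[0, 40, 0], 0, 1], [[0, 45, 0], 0, 1], [[0, 50, 0], 0, 1]])

```text
t: 31.15
tool_pos: [0.5769, 0.2922, 0.0834]
eef_rot: [[0.943, 0.333, -0.0], [0.333, -0.943, -0.0], [-0.0, 0.0, -1.0]]
force: [0.0, -0.1, -0.0]
finger_gap: 0.0
```

Request:
carry_out(series=[[[0, 0, 0], 0, 1], [[0, 5, 0], 0, 1], [[0, 5, 0], 0, 1], [[0, 0, -50], 0, 0], [[0, 40, -100], 0, 0], [[0, 60, -120], 0, 0], [[0, 60, -120], 0, 0], [[0, 60, -120], 0, 0], [[0, 60, -120], 0, 0], [[0, 60, -120], 0, 0]])

```text
t: 32.15
tool_pos: [0.5958, 0.2366, 0.2021]
eef_rot: [[0.943, 0.334, -0.002], [0.334, -0.943, -0.001], [-0.002, -0.0, -1.0]]
force: [0.4, -0.7, 0.1]
finger_gap: 0.999
```

```bash
python3 - <<'E'
from h import *
im,d,o=shot('wrist');W=cloud('wrist',d,o);print(np.round(o['tool_pos'],4));r=rect(W,.597,.231,.09,.03,.12);print('yel',r)
im,d,o=shot('scene');V=cloud('scene',d);print('yel',rect(V,.597,.231,.09,.035,.06))
print('red',rect(V,.435,.161,.08,.092,.115),'car',rect(V,.486,-.014,.06,.038,.06))
c=r[1]/1000;go(c[0],c[1],.006,19.5)
E
```

```text
[0.5958 0.2366 0.2021]
yel (5019, array([597.8, 230.6]), array([ 57.2, 100.8]), 19.5, 44.0)
yel (460, array([598.5, 230.4]), array([ 60.3, 107.9]), 21.7, 44.7)
red (183, array([439.2, 161.7]), array([61.4, 48.6]), 22.2, 99.9) car (235, array([488.2, -14.8]), array([94.2, 43.5]), 90.0, 43.6)
yaw 19.49 pos [596.  236.6 202.4] shift [  0.    6.2 196.4] turn -0.01 j6 -0.6
```

Request:
carry_out(series=[[[0, 6, 50], 0, 0], [[0, 6, 100], 0, 0], [[0, 6, 150], 0, 0], [[0, 6, 180], 0, 0], [[0, 6, 194], 0, 0], [[0, 6, 196], 0, 0], [[0, 6, 196], 0, 1], [[0, 6, 196], 0, 1], [[0, 6, 196], 0, 1], [[0, 6, 196], 0, 1]])

```text
t: 33.25
tool_pos: [0.6, 0.2309, 0.0096]
eef_rot: [[0.943, 0.333, 0.003], [0.333, -0.943, 0.001], [0.003, 0.0, -1.0]]
force: [-1.5, 0.4, 7.7]
finger_gap: 0.651
```

Request:
carry_out(series=[[[0, 0, 0], 0, 1], [[0, 0, 0], 0, 1], [[0, 0, -30], 0, 1], [[0, 0, -70], 0, 1], [[0, 0, -120], 0, 1], [[0, 0, -160], 0, 1], [[0, 0, -190], 0, 1], [[0, 0, -195], 0, 1], [[0, 0, -195], 0, 1], [[0, 0, -195], 0, 1]])

```text
t: 34.25
tool_pos: [0.5982, 0.2302, 0.2019]
eef_rot: [[0.943, 0.333, -0.001], [0.333, -0.943, -0.0], [-0.001, 0.0, -1.0]]
force: [-0.4, 0.1, -1.2]
finger_gap: 0.648
```

Request:
carry_out(series=[[[-171, 396, 0], 17.2, 1], [[-171, 396, 0], 17.2, 1], [[-171, 396, 0], 17.2, 1], [[-171, 396, 0], 17.2, 1], [[-171, 396, 0], 17.2, 1], [[-171, 396, 0], 17.2, 1], [[-171, 396, 0], 17.2, 1], [[-171, 396, 0], 17.2, 1], [[-171, 396, 0], 17.2, 1], [[-171, 396, 0], 17.2, 1]])

```text
t: 35.25
tool_pos: [0.5681, -0.2037, 0.2007]
eef_rot: [[0.999, 0.035, -0.002], [0.035, -0.999, 0.0], [-0.002, -0.0, -1.0]]
force: [0.3, 0.3, -0.9]
finger_gap: 0.643
```

Request:
carry_out(series=[[[0, 0, 0], 0, 1]])

```text
t: 35.35
tool_pos: [0.5683, -0.2003, 0.2009]
eef_rot: [[0.999, 0.037, -0.002], [0.037, -0.999, 0.001], [-0.002, -0.001, -1.0]]
force: [-1.2, 0.7, -1.2]
finger_gap: 0.647
```

```bash
python3 - <<'E'
from h import *
im,d,o=shot('wrist','w8.png');W=cloud('wrist',d,o);print(np.round(o['tool_pos'],4))
P=W.reshape(-1,3);P=P[(P[:,2]>.015)&(P[:,2]<.026)&(np.abs(P[:,1]+.227)<.09)&(P[:,0]>.4)&(P[:,0]<.74)]
print('fences',len(P),cv2.minAreaRect((P[:,:2]*1000).astype(np.float32)))
print('blue',rect(W,*slot(2),.05,.04,.06))
held();go(*slot(1),.017,2.3)
E
```

```text
[ 0.5683 -0.2003  0.2009]
fences 3513 ((568.7410888671875, -226.87945556640625), (312.9985046386719, 128.77186584472656), 2.2904696464538574)
blue (3782, array([ 671.4, -223.5]), array([57.1, 97.9]), 6.0, 52.1)
held 0.6423279578235583 [-0.2 -0.2 -0.9] tool y from [-51.1 -50.7  25. ] top z -34.3 near end x-tilt 89.99905395507812
yaw 2.26 pos [ 568.8 -199.   201.5] shift [ -0.9  28.2 184.5] turn -0.04 j6 -24.4
```

Request:
carry_out(series=[[[-1, 29.3, 0], 0, 1], [[-1, 29.3, 50], 0, 1], [[-1, 29.3, 100], 0, 1], [[-1, 29.3, 140], 0, 1], [[-1, 29.3, 155], 0, 1], [[-1, 29.3, 165], 0, 1], [[-1, 29.3, 175], 0, 1], [[-1, 29.3, 181], 0, 1], [[-1, 29.3, 183.5], 0, 1], [[-1, 29.3, 183.5], 0, 1]])

```text
t: 36.45
tool_pos: [0.5698, -0.2294, 0.0196]
eef_rot: [[0.999, 0.039, 0.001], [0.039, -0.999, -0.0], [0.001, 0.0, -1.0]]
force: [0.1, -0.8, -1.6]
finger_gap: 0.645
```

Request:
carry_out(series=[[[0, 0, 0], 0, 1], [[0, 0, 0.5], 0, 0.25], [[0, 0, 0.5], 0, 0.15], [[0, 0, 0.5], 0, 0.15], [[0, 0, -30], 0, 0.15], [[0, 0, -80], 0, 0.1], [[0, 0, -130], 0, 0], [[0, 0, -170], 0, 0], [[0, 0, -190], 0, 0], [[0, 0, -190], 0, 0]])

```text
t: 37.45
tool_pos: [0.5711, -0.23, 0.2127]
eef_rot: [[0.999, 0.039, 0.005], [0.039, -0.999, -0.002], [0.005, 0.003, -1.0]]
force: [0.0, 0.1, -0.2]
finger_gap: 0.999
```

```bash
python3 - <<'E'
from h import *
im,d,o=shot('wrist');W=cloud('wrist',d,o);print(np.round(o['tool_pos'],4));print('yel',rect(W,*slot(1),.065,.04,.08),slot(1))
im,d,o=shot('scene');V=cloud('scene',d)
print('red',rect(V,.435,.161,.08,.092,.115),'car',rect(V,.486,-.014,.06,.038,.06))
go(.437,.162,.21,20.7)
E
```

```text
[ 0.5711 -0.23    0.2127]
yel (4998, array([ 570.2, -229. ]), array([ 57.1, 100.9]), 2.4, 52.0) [ 0.5687 -0.227 ]
red (179, array([438.8, 161. ]), array([59. , 48.7]), 19.4, 100.0) car (222, array([487.5, -13.6]), array([43.3, 92.9]), 3.2, 45.2)
yaw 2.24 pos [ 569.4 -229.2  209.2] shift [-117.  -396.1   -1. ] turn -18.46 j6 -27.0
```

Request:
carry_out(series=[[[-117, -396, 0], -18.4, 0], [[-117, -396, 0], -18.4, 0], [[-117, -396, 0], -18.4, 0], [[-117, -396, 0], -18.4, 0], [[-117, -396, 0], -18.4, 0], [[-117, -396, 0], -18.4, 0], [[-117, -396, 0], -18.4, 0], [[-117, -396, 0], -18.4, 0], [[-117, -396, 0], -18.4, 0], [[-117, -396, 0], -18.4, 0]])

```text
t: 38.55
tool_pos: [0.4357, 0.1633, 0.208]
eef_rot: [[0.935, 0.356, -0.002], [0.356, -0.935, -0.001], [-0.002, -0.0, -1.0]]
force: [-0.3, 0.1, 1.2]
finger_gap: 0.999
```

Request:
carry_out(series=[[[0, 0, 0], 0, 0]])

```text
t: 38.65
tool_pos: [0.4368, 0.1614, 0.2082]
eef_rot: [[0.935, 0.353, -0.001], [0.353, -0.935, -0.001], [-0.001, 0.0, -1.0]]
force: [-0.6, -0.1, -0.4]
finger_gap: 0.999
```

```bash
python3 - <<'E'
from h import *
im,d,o=shot('wrist');W=cloud('wrist',d,o);print(np.round(o['tool_pos'],4));r=rect(W,.437,.162,.08,.092,.115);print('red',r)
c=r[1]/1000;go(c[0],c[1],.055,r[3])
E
```

```text
[0.4368 0.1614 0.2082]
red (3140, array([437.3, 162.4]), array([56.9, 44.5]), 20.8, 99.2)
yaw 20.63 pos [437.1 161.  208.4] shift [  0.8  -1.3 153.4] turn -0.17 j6 -4.1
```

Request:
carry_out(series=[[[1, -1.3, 30], 0, 0], [[1, -1.3, 80], 0, 0], [[1, -1.3, 120], 0, 0], [[1, -1.3, 145], 0, 0], [[1, -1.3, 153], 0, 0], [[1, -1.3, 153], 0, 1], [[1, -1.3, 153], 0, 1], [[1, -1.3, 153], 0, 1], [[1, -1.3, 153], 0, 1], [[1, -1.3, 153], 0, 1]])

```text
t: 39.7
tool_pos: [0.4384, 0.1637, 0.0571]
eef_rot: [[0.936, 0.353, 0.002], [0.353, -0.936, 0.001], [0.002, 0.0, -1.0]]
force: [-1.7, -2.0, 12.0]
finger_gap: 0.652
```

Request:
carry_out(series=[[[0, 0, 0], 0, 1], [[0, 0, -20], 0, 1], [[44, -20, -20], 0, 1], [[88, -40, -20], 0, 1], [[132, -60, -20], 0, 1], [[175, -80, -20], 0, 1], [[175, -80, -20], 0, 1], [[175, -80, -10], 0, 1], [[175, -80, -3], 0, 1], [[175, -80, -2], 0, 1]])

```text
t: 40.7
tool_pos: [0.5718, 0.2991, 0.0572]
eef_rot: [[0.936, 0.352, -0.002], [0.352, -0.936, -0.001], [-0.002, 0.0, -1.0]]
force: [-3.9, 0.4, 7.7]
finger_gap: 0.647
```

Request:
carry_out(series=[[[0, 0, 0.5], 0, 1], [[0, 0, 0.5], 0, 1], [[0, 0, 0.5], 0, 0], [[0, 0, 0.5], 0, 0], [[0, 0, 0.5], 0, 0], [[0, 0, 0.5], 0, 0], [[0, 0, -30], 0, 0], [[0, 0, -77], 0, 0], [[0, 0, -77], 0, 0], [[0, 0, -77], 0, 0]])

```text
t: 41.7
tool_pos: [0.5739, 0.3004, 0.1363]
eef_rot: [[0.936, 0.353, 0.002], [0.353, -0.936, 0.001], [0.003, -0.0, -1.0]]
force: [-0.7, 0.1, 0.1]
finger_gap: 0.997
```

```bash
python3 - <<'E'
from h import *
im,d,o=shot('wrist');W=cloud('wrist',d,o);print(np.round(o['tool_pos'],4),np.round(o['force'],1));print('red',rect(W,.573,.3,.08,.092,.115))
im,d,o=shot('scene');V=cloud('scene',d);print('red',rect(V,.573,.3,.06,.092,.105))
E
```

```text
[0.5739 0.3004 0.1363] [-0.7  0.1  0.1]
red (5480, array([570.4, 297.9]), array([57.1, 44.6]), 20.8, 99.3)
red (205, array([571.6, 296.1]), array([58.3, 50.5]), 22.0, 100.1)
```

Request:
carry_out(series=[[[0, -42, 0], 0, 1], [[0, -42, 0], 0, 1], [[0, -42, 0], 0, 1], [[0, -42, 0], 0, 1], [[0, -42, 0], 0, 1], [[0, -42, 0], 0, 1], [[0, -42, 0], 0, 1], [[0, -42, 25], 0, 1], [[0, -42, 51], 0, 1], [[0, -42, 51], 0, 1]])

```text
t: 42.8
tool_pos: [0.5565, 0.3381, 0.0811]
eef_rot: [[0.936, 0.352, -0.004], [0.352, -0.936, -0.002], [-0.005, 0.001, -1.0]]
force: [-1.0, 0.5, -0.4]
finger_gap: 0.001
```

Request:
carry_out(series=[[[0, 6, 0], 0, 1], [[0, 10, 0], 0, 1], [[0, 15, 0], 0, 1], [[0, 20, 0], 0, 1], [[0, 25, 0], 0, 1], [[0, 30, 0], 0, 1], [[0, 35, 0], 0, 1], [[0, 40, 0], 0, 1], [[0, 45, 0], 0, 1], [[0, 50, 0], 0, 1]])

```text
t: 43.8
tool_pos: [0.5761, 0.2921, 0.084]
eef_rot: [[0.936, 0.353, -0.0], [0.353, -0.936, -0.0], [-0.0, 0.0, -1.0]]
force: [-0.3, 0.2, 0.7]
finger_gap: 0.0
```

Request:
carry_out(series=[[[0, 0, 0], 0, 1], [[0, 5, 0], 0, 1], [[0, 5, 0], 0, 1], [[0, 0, -50], 0, 0], [[0, 40, -100], 0, 0], [[0, 60, -120], 0, 0], [[0, 60, -120], 0, 0], [[0, 60, -120], 0, 0], [[0, 60, -120], 0, 0], [[0, 60, -120], 0, 0]])

```text
t: 44.8
tool_pos: [0.5961, 0.2369, 0.2026]
eef_rot: [[0.936, 0.353, -0.002], [0.353, -0.936, -0.001], [-0.002, -0.0, -1.0]]
force: [0.2, -0.1, -0.1]
finger_gap: 0.999
```

```bash
python3 - <<'E'
from h import *
im,d,o=shot('wrist');W=cloud('wrist',d,o);print(np.round(o['tool_pos'],4));r=rect(W,.597,.231,.09,.03,.12);print('red',r)
im,d,o=shot('scene');V=cloud('scene',d);print('red',rect(V,.597,.231,.09,.035,.06))
print('car',rect(V,.486,-.014,.06,.038,.06))
for k in (1,2): print(k,rect(V,*slot(k),.06,.045,.06))
c=r[1]/1000;go(c[0],c[1],.006,r[3])
E
```

```text
[0.5961 0.2369 0.2026]
red (5007, array([596.4, 229.2]), array([ 57. , 100.9]), 20.8, 44.0)
red (452, array([596.3, 228.9]), array([ 59.9, 107.9]), 19.2, 44.9)
car (226, array([489. , -14.9]), array([92.5, 40.7]), 89.1, 44.6)
1 (593, array([ 570.6, -229.1]), array([ 62.2, 100.5]), 1.8, 53.1)
2 (713, array([ 668.9, -226.3]), array([ 61.7, 100.3]), 1.6, 53.2)
yaw 20.69 pos [596.4 236.9 202.9] shift [ -2.4   7.2 196.9] turn -0.11 j6 -1.7
```

Request:
carry_out(series=[[[-2.4, 7.2, 50], 0, 0], [[-2.4, 7.2, 100], 0, 0], [[-2.4, 7.2, 150], 0, 0], [[-2.4, 7.2, 180], 0, 0], [[-2.4, 7.2, 194], 0, 0], [[-2.4, 7.2, 197], 0, 0], [[-2.4, 7.2, 197], 0, 1], [[-2.4, 7.2, 197], 0, 1], [[-2.4, 7.2, 197], 0, 1], [[-2.4, 7.2, 197], 0, 1]])

```text
t: 45.9
tool_pos: [0.5986, 0.2292, 0.009]
eef_rot: [[0.936, 0.353, 0.003], [0.353, -0.936, 0.001], [0.003, 0.0, -1.0]]
force: [-1.0, 2.3, 8.9]
finger_gap: 0.647
```

Request:
carry_out(series=[[[0, 0, 0], 0, 1], [[0, 0, 0], 0, 1], [[0, 0, -30], 0, 1], [[0, 0, -70], 0, 1], [[0, 0, -120], 0, 1], [[0, 0, -160], 0, 1], [[0, 0, -190], 0, 1], [[0, 0, -195], 0, 1], [[0, 0, -195], 0, 1], [[0, 0, -195], 0, 1]])

```text
t: 46.9
tool_pos: [0.5968, 0.2286, 0.2013]
eef_rot: [[0.936, 0.353, -0.001], [0.353, -0.936, -0.0], [-0.001, -0.0, -1.0]]
force: [-0.3, -0.1, -1.7]
finger_gap: 0.647
```

Request:
carry_out(series=[[[-271, 356, 0], 18.4, 1], [[-271, 356, 0], 18.4, 1], [[-271, 356, 0], 18.4, 1], [[-271, 356, 0], 18.4, 1], [[-271, 356, 0], 18.4, 1], [[-271, 356, 0], 18.4, 1], [[-271, 356, 0], 18.4, 1], [[-271, 356, 0], 18.4, 1], [[-271, 356, 0], 18.4, 1], [[-271, 356, 0], 18.4, 1]])

```text
t: 47.9
tool_pos: [0.4671, -0.2043, 0.2007]
eef_rot: [[0.999, 0.035, -0.002], [0.035, -0.999, -0.0], [-0.002, 0.0, -1.0]]
force: [0.9, 1.0, -0.6]
finger_gap: 0.645
```

Request:
carry_out(series=[[[0, 0, 0], 0, 1]])

```text
t: 48.0
tool_pos: [0.4682, -0.2006, 0.2008]
eef_rot: [[0.999, 0.036, -0.002], [0.036, -0.999, 0.001], [-0.002, -0.001, -1.0]]
force: [0.1, 1.0, -1.7]
finger_gap: 0.647
```

```bash
python3 - <<'E'
from h import *
im,d,o=shot('wrist','w9.png');W=cloud('wrist',d,o);print(np.round(o['tool_pos'],4))
P=W.reshape(-1,3);P=P[(P[:,2]>.015)&(P[:,2]<.026)&(np.abs(P[:,1]+.227)<.09)&(P[:,0]>.4)&(P[:,0]<.74)]
print('fences',len(P),cv2.minAreaRect((P[:,:2]*1000).astype(np.float32)))
held();go(*slot(0),.017,2.3)
E
```

```text
[ 0.4682 -0.2006  0.2008]
fences 3302 ((568.8694458007812, -227.25848388671875), (311.2415771484375, 129.45724487304688), 2.3620738983154297)
held 0.6476682289520729 [ 0.8 -0.6 -1.1] tool y from [-51.4 -51.1  24.6] top z -34.9 near end x-tilt 0.0014254545094445348
yaw 2.25 pos [ 468.9 -199.   201.1] shift [ -1.2  32.2 184.1] turn -0.05 j6 -28.7
```

Request:
carry_out(series=[[[-1, 33.2, 0], 0, 1], [[-1, 33.2, 50], 0, 1], [[-1, 33.2, 100], 0, 1], [[-1, 33.2, 140], 0, 1], [[-1, 33.2, 155], 0, 1], [[-1, 33.2, 165], 0, 1], [[-1, 33.2, 175], 0, 1], [[-1, 33.2, 181], 0, 1], [[-1, 33.2, 183.5], 0, 1], [[-1, 33.2, 183.5], 0, 1]])

```text
t: 49.1
tool_pos: [0.4698, -0.2331, 0.0188]
eef_rot: [[0.999, 0.039, 0.0], [0.039, -0.999, -0.0], [0.0, 0.0, -1.0]]
force: [0.0, -0.0, -1.7]
finger_gap: 0.647
```

Request:
carry_out(series=[[[0, 0, 0], 0, 1], [[0, 0, 0.5], 0, 0.25], [[0, 0, 0.5], 0, 0.15], [[0, 0, 0.5], 0, 0.15], [[0, 0, -30], 0, 0.15], [[0, 0, -80], 0, 0.1], [[0, 0, -130], 0, 0], [[0, 0, -170], 0, 0], [[0, 0, -190], 0, 0], [[0, 0, -190], 0, 0]])

```text
t: 50.1
tool_pos: [0.471, -0.234, 0.2118]
eef_rot: [[0.999, 0.039, 0.005], [0.039, -0.999, -0.003], [0.005, 0.003, -1.0]]
force: [0.2, -0.3, -0.3]
finger_gap: 1.004
```

Request:
carry_out(series=[[[70, -50, -30], 0, 1], [[70, -50, -30], 0, 1], [[70, -50, -30], 0, 1], [[70, -50, -30], 0, 1], [[70, -50, -30], 0, 1], [[70, -50, -30], 0, 1]])

```text
t: 50.7
tool_pos: [0.5365, -0.1808, 0.2377]
eef_rot: [[0.999, 0.038, -0.001], [0.038, -0.999, 0.0], [-0.001, -0.001, -1.0]]
force: [0.9, 0.2, -0.2]
finger_gap: -0.0
```

```bash
python3 - <<'E'
from h import *
im,d,o=shot('wrist','w10.png');W=cloud('wrist',d,o);print(np.round(o['tool_pos'],4))
for k in range(3): print(k,rect(W,*slot(k),.062,.04,.08),slot(k))
im,d,o=shot('scene');V=cloud('scene',d)
for k in range(3): print(k,rect(V,*slot(k),.062,.045,.08))
print('car',rect(V,.486,-.014,.06,.038,.06),'bell',rect(V,.6238,.0411,.04,.055,.08),'carW',rect(W,.486,-.014,.06,.035,.06),'bell',rect(W,.6238,.0411,.04,.055,.08))
cv2.imwrite('pics/w10b.png',cv2.resize(cv2.imread('pics/w10.png'),(800,600)))
go(.6238,.0411,.12,2.3)
E
```

```text
[ 0.5365 -0.1808  0.2377]
0 (3737, array([ 470.1, -232. ]), array([ 57., 101.]), 2.0, 52.0) [ 0.46878056 -0.23101318]
1 (3561, array([ 570.3, -229. ]), array([ 55.8, 101.5]), 2.4, 52.1) [ 0.5687 -0.227 ]
2 (3426, array([ 669.3, -226.7]), array([ 58.1, 101.6]), 2.1, 51.9) [ 0.66861944 -0.22298682]
0 (500, array([ 471. , -232.4]), array([ 62.6, 100.5]), 1.8, 53.1)
1 (591, array([ 570.3, -228.9]), array([ 62. , 101.2]), 2.8, 53.3)
2 (714, array([ 669.6, -226.6]), array([ 62.3, 101.8]), 1.3, 53.2)
car (224, array([487.8, -14.7]), array([94.1, 43.8]), 89.3, 44.5) bell (50, array([625.5,  40.7]), array([22.8, 23. ]), 19.5, 66.5) carW (2311, array([486.7, -22.5]), array([43.8, 79.9]), 1.2, 38.7) bell None
yaw 2.19 pos [ 536.8 -180.9  238.1] shift [  95.4 -218.4  118.1] turn -0.11 j6 -23.9
```

View pics/w10b.png

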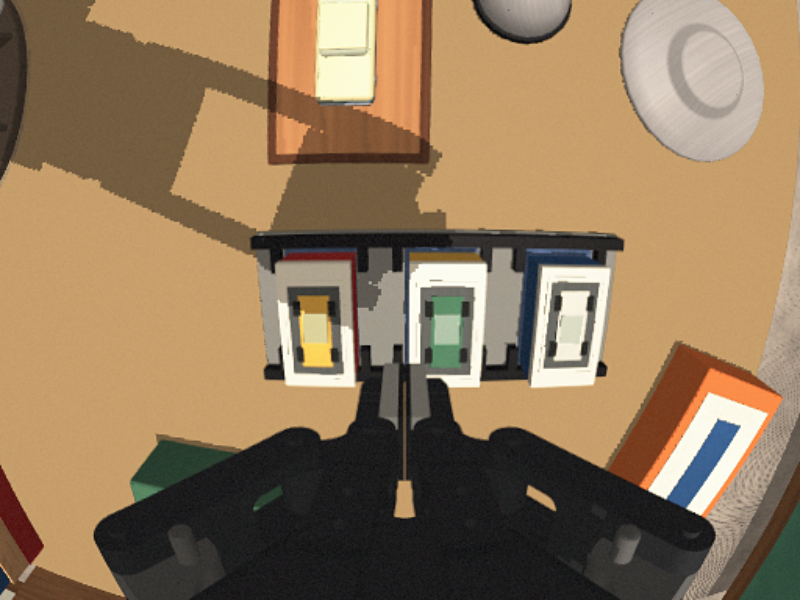

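All three boxes lie window up in their pockets at (317,320), (446,320) and (568,320), tops at 52 mm = 8 + 44. The car is still parked. Now the bell.

Request:
carry_out(series=[[[95.4, -218.4, 20], 0, 1], [[95.4, -218.4, 20], 0, 1], [[95.4, -218.4, 20], 0, 1], [[95.4, -218.4, 20], 0, 1], [[95.4, -218.4, 20], 0, 1], [[95.4, -218.4, 20], 0, 1], [[95.4, -218.4, 70], 0, 1], [[95.4, -218.4, 118], 0, 1], [[95.4, -218.4, 118], 0, 1], [[95.4, -218.4, 118], 0, 1]])

```text
t: 51.8
tool_pos: [0.624, 0.0409, 0.1208]
eef_rot: [[0.999, 0.038, -0.002], [0.038, -0.999, -0.0], [-0.002, 0.0, -1.0]]
force: [-0.7, -0.1, 1.1]
finger_gap: 0.001
```

```bash
python3 - <<'E'
from h import *
im,d,o=shot('wrist');W=cloud('wrist',d,o);print('bell',rect(W,.6238,.0411,.04,.06,.072))
go(.624,.0411,.07,2.3)
E
```

```text
bell (843, array([624.6,  41.7]), array([22.8, 23.3]), 67.2, 66.1)
yaw 2.2 pos [625.2  40.9 122.3] shift [-1.3 -0.2 52.3] turn -0.1 j6 -1.2
```

Request:
carry_out(series=[[[-0.5, -0.5, 30], 0, 1], [[-0.5, -0.5, 45], 0, 1], [[-0.5, -0.5, 52], 0, 1], [[-0.5, -0.5, 55], 0, 1], [[-0.5, -0.5, 58], 0, 1], [[-0.5, -0.5, 61], 0, 1], [[-0.5, -0.5, 63], 0, 1], [[-0.5, -0.5, 63], 0, 1]])

```text
t: 52.65
tool_pos: [0.6244, 0.042, 0.0588]
eef_rot: [[0.999, 0.039, 0.001], [0.039, -0.999, -0.0], [0.001, 0.0, -1.0]]
force: [-6.1, -1.8, 17.2]
finger_gap: 0.0
```

Request:
carry_out(series=[[[0, 0, 2], 0, 1], [[0, 0, 2], 0, 1]])

```text
t: 52.85
tool_pos: [0.6245, 0.042, 0.0583]
eef_rot: [[0.999, 0.039, 0.002], [0.039, -0.999, -0.0], [0.002, 0.0, -1.0]]
force: [-13.9, -2.9, 43.1]
finger_gap: -0.002
```

The plunger is on its stop: the tool halts at 58 mm and the force rises well past the spring's 5 N. Lifting off.

Request:
carry_out(series=[[[0, 0, -10], 0, 1], [[0, 0, -40], 0, 1], [[0, 0, -90], 0, 1], [[0, 0, -140], 0, 1], [[0, 0, -160], 0, 1], [[0, 0, -160], 0, 1], [[0, 0, -160], 0, 1], [[0, 0, -160], 0, 1]])

```text
t: 53.65
tool_pos: [0.6232, 0.0421, 0.2143]
eef_rot: [[0.999, 0.039, -0.002], [0.039, -0.999, 0.0], [-0.002, -0.0, -1.0]]
force: [-0.4, -0.1, -0.4]
finger_gap: -0.001
```

```bash
python3 - <<'E'
from h import *
im,d,o=shot('wrist');W=cloud('wrist',d,o);print(np.round(o['tool_pos'],3),'bell',rect(W,.6238,.0411,.04,.05,.08),'car',rect(W,.486,-.014,.06,.035,.06))
im,d,o=shot('scene','s9.png');V=cloud('scene',d)
for k in range(3): print(k,rect(V,*slot(k),.062,.045,.08))
T=pose('scene')
for t in ('truck','hubcap','coffee_cup','price_stand'): print(t,[(round(q['score'],2),(T[:3,:3]@q['position']+T[:3,3]).round(3)) for q in look_for(t,'scene')[:2]])
cv2.imwrite('pics/s9b.png',cv2.resize(cv2.imread('pics/s9.png'),(800,600)))
E
```

```text
[0.623 0.042 0.214] bell (424, array([624.6,  41.5]), array([22.3, 23.3]), 2.2, 66.1) car (2363, array([487.2, -12.8]), array([44.3, 96. ]), 1.5, 38.0)
0 (503, array([ 470.9, -232.4]), array([ 62.6, 100.8]), 1.7, 53.2)
1 (593, array([ 570.9, -229.1]), array([ 62.8, 101.1]), 2.1, 53.2)
2 (719, array([ 669.5, -227. ]), array([ 62.4, 101.2]), 3.1, 53.2)
truck [(0.28, array([ 0.678, -0.251,  0.018]))]
hubcap [(0.95, array([ 0.821, -0.002,  0.015]))]
coffee_cup [(0.62, array([0.337, 0.391, 0.071]))]
price_stand []
```

View pics/s9b.png

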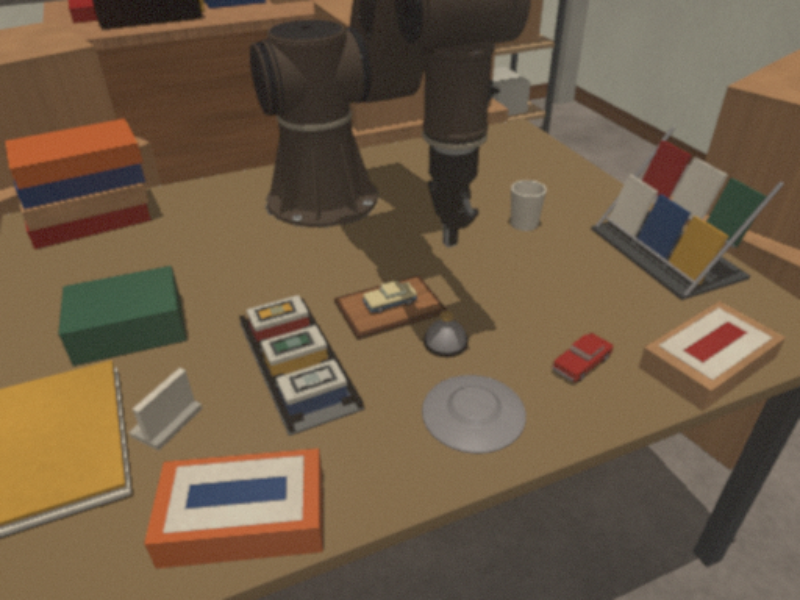

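The final view shows the boxes in the tray at (280,315), (295,347) and (312,385), the car on the plinth at (390,296), the bell up again, and the other goods where they started. Handing in.

```bash
python3 -c "
from h import *
print(finish_job())"
```

```text
the job is handed in; nothing more can be done
None
```

The order is made up and handed in after about 54 s of robot time; no verdict was reported.

- **Car:** it stands on its wheels on the plinth, about 1 mm from the centre and within about half a degree of its length.
- **Boxes:** I set each one on clear table, pushed it over onto its back and carried it flat to the tray. Red, yellow and blue are in pockets 0, 1 and 2, window up. Their tops measured 52 mm from the wrist camera, which is the 8 mm floor plus the 44 mm box, so they are fully down.
- **Bell:** I pressed the plunger until the tool stopped at 58 mm, with 43 N through the fingertips. It came back up to 66 mm, the same as before.
- **Other goods:** the hubcap and cup measured where they began. The network missed the price stand and gave only a low-scoring wrong hit for the truck. In the final picture both look unmoved.
- **Disagreements:** the scene camera read the box tops about 1 mm higher than the wrist camera. The boxes' measured centres sat 1 to 4 mm off my estimate of the pocket centres, mostly towards -y.
- **Force:** I pressed the yellow box onto the table with about 36 N while setting it down for tipping. That was through the fingers, not the gripper body.
- **Knock:** I saw no knock during the run.

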